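# Fetch the tall spacer from the tilt-out bin and set it in the two-cheek stand

### The arm

A 6-joint arm with a two-finger parallel gripper is mounted at the origin on a cart in front of the work surface, level with it; the furniture and walls round the work are solid. World frame = base frame: x ahead of the robot, y to its left, z up, the work surface at z = 0. Lengths are in m, angles in rad, forces in N, time in s.
With the tool pointing down it reaches from about 0.35 to 0.775 m from the base axis. Payload 7.3 kg.
Tool frame: the origin (TCP) lies at the very end of the fingers, on their centre line; the grasp point (between the pads) lies 19 mm behind it; z points along the fingers, y is the line along which they close (so a half turn about z gives the same grasp; the last joint's range is limited). The gripper opens to 92 mm and grips with 3 to 60 N. Pads are 19 mm wide; open, the fingers measure 130 mm over their backs; the gripper's body (75 mm by 190 mm) begins 47 mm behind the grasp point.
Start: joints at [-1.483, 0.342, 1.524, -0, 1.275, -0.146], TCP at [0.122, -0.511, 0.227] pointing down, gripper open.
Joint ranges: [-2.53, 2.53], [-0.77, 2.02], [0.04, 2.7], [-1, 4.14], [0.28, 2.66], [-3.11, 3.11]. Speed limits (rad/s): [2.57, 2.57, 3.14, 3.14, 3.14, 3.14].

### API

Orientations are given as [roll, pitch, yaw] about the fixed x, y, z axes, in that order (R = Rz(yaw) Ry(pitch) Rx(roll)).
In Python, from cell import observe, read_camera, get_calibration, hand_in, search_frame gives the robot as it stands.
- The arm moves only by the tool step_arm, never from a script. Its argument "commands" is a list of rows, each an object with "translation": the shift along the tool's x, y, z in mm, a list of three; "roll": the turn about the tool's z in rad. In form: [{"translation": [x, y, z], "roll": roll}, ...]. A call has 1 to 20 rows; each row shifts and turns the commanded pose from where the row before left it, along the tool's axes as they then stand; what a row does not reach is not made up. A row lasts 1/12 s, in which the tool goes at most 41.7 mm and 7.16 degrees, less where a joint would pass 70% of its speed; a pose out of reach is approached as far as the arm can. A call is refused whole if a number of a shift passes 41.7 or a number of a turn 0.125, either way. A call with a gripper value outside its range is refused whole. "fingers" is the opening, from 0 (shut) to 1 (fully open), set as the call begins (left out, the last holds). The fingers move at their own pace and stop on an object; "grip_force" is the grip in N (left out, the last holds). Time passes only in rows, so rows that do not move let the fingers close. It gives the time, the measured TCP pose, the force, the opening and the grip force at its end, in the units of the state.
- observe(): the state, without advancing time (a new reading comes with each control period).
- read_camera(name): name is "side" or "top"; returns the picture (400x640x3 uint8, red, green, blue); there is no depth.
- get_calibration(name): a dict with "camera_matrix" (3x3 intrinsics, pixels), "dist_coeffs" ([k1, k2, p1, p2, k3] as OpenCV has them; the pictures are not rectified), "world_from_camera" (4x4, takes a point from camera to world coordinates). Camera axes: x right, y up, looking along -z (the intrinsics and any distortion apply to the point x, -y, -z); pixel columns grow to the right and rows downward; lengths in m; the calibration is good to about 2 mm. A picture is of the moment at which its call begins. get_calibration takes no time and is no camera call.
- hand_in(): hands the job in; it is judged then, once.
Trained networks look in the newest picture that a camera, given by its name, has taken for a name from the list of things; names that differ only in an ending like _2 or _b are one class to them, and where a whole thing is asked for, a point or a joint stands for the part that bears it (a point fixed in the world has none). Each returns a list of dicts, best first, with "confidence" (0 to 1); they miss things now and then, are a little off and sometimes report something else, mostly with a low value. They report only what shows in the picture. A call takes as long as a camera call. They do not tell look-alikes from the thing itself.
- search_frame(camera, name): "at" ([x, y, z] in m, in world coordinates, good to about 4 mm: the middle of the surface that is visible of it).
The state is a dict: "time": time; "qpos": joint angles; "qvel": joint speeds; "joint_efforts": joint torques, N m; "tool_pos": TCP position; "tool_rot": TCP orientation; "contact_force": force on the tool from outside, world axes, zero at the start; "torque": the same for the moment, N m; "opening": finger opening in m; "grip_force": force on a finger pad.
Only numpy, scipy, OpenCV 4.12 (cv2) and the standard library are available. Lean on these libraries where they do the work, as an engineer would, in place of code of your own. Each camera call takes 0.05 s, during which the arm holds its last target. There are 200 camera calls.

### The job

Tilt the parts bin forward until it is fully open, lift out the taller of the two spacer blocks and stand it upright by itself on the bare bench top. Take it again by its two other sides and stand it upright between the two cheeks of the stand, down on the base and centred in the slot. Leave the bin fully shut with the short spacer still in its place, and do not disturb the cap nut, tape roll or oil bottle nearby.

Things in the scene. Friction and masses are not known exactly. Their poses are not given: they have to be found in the camera images.
- bin (a joint): tilt of the beige bin about its bottom front edge, rad: 0 shut (bin upright in its grey housing), 0.65 fully open against its stop, top leaning toward the robot. A slightly stiff hinge: it stays about where it is left; needs roughly 5 to 8 N at the handle.
- housing: fixed grey housing of the bin, 258 mm wide, 78 mm deep, roof top 159 mm above the bench; the roof (set back 20 mm) covers the bin while it is shut. Origin on the bench under the middle of its front edge; x points into the housing, away from the robot, y along its width, z up.
- bin_hinge (a point): middle of the bin's pivot line (along y), 50 mm above the bench, at the housing's front edge; does not tilt, axes as the housing. In the bin's own frame (origin here, tilting with it) the front panel is 6 mm thick and 75 mm high, the floor 4 mm; inside it is open from x = 6 to 52 mm, y = -115 to 115 mm; back wall 80 mm high, divider at y = 0 30 mm high.
- bin_handle (a point): centre of the bin's pull: a round steel bar, 10 mm thick, 114 mm long along y, held 45 mm in front of the front panel by brackets at y = -55 and 55 mm. In the bin's frame it lies at x = -45, z = 80 mm from the pivot; it swings forward and down as the bin opens. Its axes tilt with the bin.
- tall_spacer_center (a point): centre of the tall spacer, a loose aluminium block 40 (own x) x 28 (own y) x 85 mm (own z), 0.18 to 0.36 kg, two dark round marks on each 40 mm face. It starts standing on the bin floor 52 mm left or right of the middle, x along the bin's x, 29 mm behind the pivot line, with 3 mm play to front and back walls, so there only its y faces can be gripped; it tilts with the bin.
- short_spacer_center (a point): centre of the short spacer, a like block of 40 x 28 x 60 mm, standing in the other half of the bin; it stays there.
- stand: fixed stand: plywood base 110 x 120 x 10 mm, two upright dark steel cheeks, each 44 mm long (x), 10 mm thick, 80 mm high above the base, inner faces at y = -16.5 and 16.5 mm. The slot between them is open at the top and at both x ends. Origin at the centre of the base's underside, z up.
- stand_slot (a point): middle of the slot's floor, on top of the stand's base, 10 mm above the bench; axes as the stand. The slot is 33 mm wide (y). The tall spacer goes in with its y along the stand's y, either way round, and then stands only 5 mm higher than the cheeks, so it must be held by its x faces (40 mm apart) on the way in.
- tall_spacer: the tall spacer as a body; origin at the centre of its underside, axes as for its centre.
- cap_nut: black castellated cap nut, 57 mm across, 34 mm high, on the bench; leave alone. Origin at the centre of its underside.
- tape_roll: roll of black tape, 62 mm across, 19 mm high, lying flat; leave alone. Origin at the centre of its underside.
- oil_bottle: pale oil bottle with a red nozzle, 41 mm across, 134 mm high; leave alone. Origin at the centre of its underside.
Things that resemble listed ones, but are neither listed nor needed, are in the scene too. There is more than one size of the stand; the one meant has the size given above.

How it is judged:
On the way, in this order (a step that is already met when the one before it is completed fails the run):
1. the bin is tilted open (at least 0.5 rad) (value of joint bin above 0.5 rad), for 0.2 s.
2. the tall spacer stands upright by itself on the bench top, let go (height (world z) of tall_spacer_center between 0.039 and 0.046 m and angle between tall_spacer_center's own z axis and vertical below 0.1 rad and linear speed of tall_spacer below 0.02 m/s and contact force between tall_spacer and the fingers below 0.1 N), for 0.2 s.
3. the tall spacer stands between the cheeks of the stand, let go (x of tall_spacer_center in the frame of stand_slot between -0.012 and 0.012 m and y of tall_spacer_center in the frame of stand_slot between -0.006 and 0.006 m and z of tall_spacer_center in the frame of stand_slot between 0.036 and 0.047 m and angle between tall_spacer_center's own z axis and vertical below 0.08 rad and linear speed of tall_spacer below 0.02 m/s and contact force between tall_spacer and the fingers below 0.1 N), for 0.2 s.
At the end, for the whole second after the job is handed in: The tall spacer stands upright (within 0.08 rad) on the stand's base between the cheeks, centred within 12 mm along the slot and 6 mm across it, at rest and let go; the bin is shut (tilt under 0.06 rad) with the short spacer within 15 mm of where it stood (all of step 3 and value of joint bin below 0.06 rad and distance of short_spacer_center from where it was at the start of the episode below 0.015 m); the robot touches nothing.
It fails at once if the cap nut is moved more than 30 mm (distance of cap_nut from where it was at the start of the episode above 0.03 m).
It fails at once if the tape roll is moved more than 30 mm (distance of tape_roll from where it was at the start of the episode above 0.03 m).
It fails at once if the oil bottle is moved more than 30 mm (distance of oil_bottle from where it was at the start of the episode above 0.03 m).
It also fails if it takes over 72 s, if anything falls off the work surface, if the arm or the gripper's body presses on something with over 40 N, if the wrist force passes 120 N, or if a joint passes its speed limit or range.

## Working session

There is one attempt and no reset: what is moved stays moved. The work goes in short steps, Python scripts to look and compute and a tool call to move; the robot and the scene stay as the last step left them, time stands still between calls to the robot, and variables do not carry over. Pictures are saved under pics/ and viewed, at most 10 in all, crops included, and the job is handed in when it is done.

Besides the shell and the picture viewer there is one more tool, called after ">>>" as name(argument=value, ...) on one line, values as JSON. step_arm: Moves the arm, as the interface text tells. Its arguments: {"type":"object","properties":{"commands":{"type":"array"},"fingers":{"type":"number"},"grip_force":{"type":"number"}},"required":["commands"]}

```bash
mkdir -p pics
cat > h.py <<'E'
import numpy as np, cv2
from cell import *
def cal(n):
    c=get_calibration(n); return np.array(c["camera_matrix"]),np.array(c["dist_coeffs"]),np.array(c["world_from_camera"])
def ray(n,uv):
    K,D,T=cal(n); p=cv2.undistortPoints(np.array([[uv]],float),K,D)[0,0]
    return T[:3,3],T[:3,:3]@np.array([p[0],-p[1],-1])
def onz(n,uv,z):
    o,d=ray(n,uv); return o+d*(z-o[2])/d[2]
def proj(n,P):
    K,D,T=cal(n); q=(np.atleast_2d(P)-T[:3,3])@T[:3,:3]; q=q*[1,-1,-1]
    return cv2.projectPoints(q,np.zeros(3),np.zeros(3),K,D)[0][:,0]
def snap(n,f):
    im=read_camera(n); cv2.imwrite(f,im[:,:,::-1]); return im
E
python3 - <<'E'
from h import *
for n in("side","top"):
    snap(n,f"pics/{n}0.png")
    print(n,cal(n)[2].round(3).tolist())
    for t in["housing","bin","bin_handle","tall_spacer","short_spacer_center","stand","cap_nut","tape_roll","oil_bottle"]:
        r=search_frame(n,t); print(t,[(np.round(d["at"],3).tolist(),round(d["confidence"],2),proj(n,d["at"])[0].round().tolist()) for d in r])
print(observe())
E
```

```text
side [[-0.999, 0.01, -0.041, 0.485], [-0.038, -0.661, 0.749, 0.868], [-0.02, 0.75, 0.661, 0.901], [0.0, 0.0, 0.0, 1.0]]
housing [([0.638, 0.199, 0.141], 0.75, [264.0, 252.0])]
bin [([0.603, 0.128, 0.119], 0.57, [284.0, 236.0])]
bin_handle [([0.603, 0.126, 0.116], 0.78, [283.0, 236.0])]
tall_spacer [([0.617, 0.202, 0.122], 0.62, [274.0, 259.0])]
short_spacer_center [([0.622, 0.095, 0.101], 0.51, [277.0, 231.0])]
stand [([0.359, -0.193, 0.004], 0.83, [375.0, 187.0]), ([0.484, -0.278, 0.013], 0.74, [334.0, 167.0]), ([0.597, -0.124, 0.006], 0.49, [296.0, 201.0])]
cap_nut [([0.464, 0.309, 0.029], 0.97, [342.0, 325.0])]
tape_roll [([0.659, -0.333, 0.018], 0.69, [281.0, 155.0])]
oil_bottle [([0.717, -0.191, 0.06], 0.7, [257.0, 172.0])]
top [[-0.008, 0.984, -0.181, 0.35], [-1.0, -0.007, 0.007, -0.008], [0.006, 0.181, 0.984, 1.25], [0.0, 0.0, 0.0, 1.0]]
housing [([0.629, 0.132, 0.159], 0.94, [261.0, 167.0])]
bin [([0.599, 0.137, 0.099], 0.7, [261.0, 184.0])]
bin_handle [([0.602, 0.136, 0.099], 0.73, [262.0, 182.0])]
tall_spacer [([0.615, 0.179, 0.138], 0.62, [243.0, 174.0])]
short_spacer_cent
[... 347 characters left out ...]
, 0.85, [387.0, 146.0])]
{'time': 1.0, 'qpos': array([-1.48300412e+00,  3.41992806e-01,  1.52411415e+00, -2.08137106e-05,
        1.27540462e+00, -1.45995976e-01]), 'qvel': array([-0.00314344,  0.00080004,  0.00071217, -0.00038426, -0.00084573,
       -0.00055388]), 'joint_efforts': array([ 2.20382892e-03, -4.31130803e+01, -2.44483423e+01,  7.17367907e-02,
        4.82357154e-02, -3.86790555e-05]), 'tool_pos': array([ 0.12164212, -0.51072361,  0.2267393 ]), 'tool_rot': array([3.14151534e+00, 3.14956383e-05, 2.33794237e-01]), 'contact_force': array([-0.24745716,  0.08962829, -0.3744623 ]), 'torque': array([0.00554054, 0.00223068, 0.03205562]), 'grip_force': 0.0, 'opening': 0.0921887921628764}
```

View pics/side0.png

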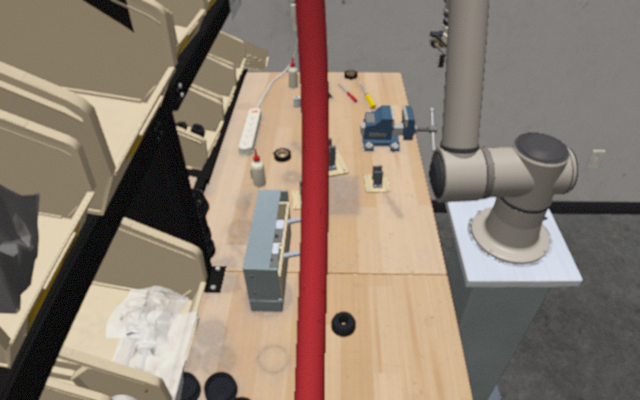

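View pics/top0.png

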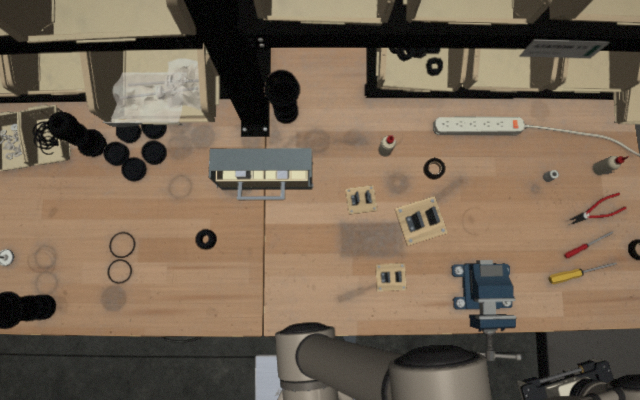

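Side picture: housing at (265,250), cap nut (343,324), stands at (378,180), (335,160) and one behind the red bar at (300,195). Top picture: housing (261,167), handle (262,190), stands at (421,220), (391,277), (362,200), bottle (387,146), tape (434,168). The stand could be any of those three; the spacer could be either block, at (241,174) or (284,174). I'll crop both.

```bash
cat > c.py <<'E'
from h import *
im=cv2.imread("pics/top0.png")
a=cv2.resize(im[140:210,200:325],None,fx=6,fy=6,interpolation=cv2.INTER_CUBIC)[:300]
b=cv2.resize(im[182:297,335:455],None,fx=3.3,fy=2.6,interpolation=cv2.INTER_CUBIC)
a=cv2.resize(im[143:205,200:325],(790,300),interpolation=cv2.INTER_CUBIC)
b=cv2.resize(im[183:248,335:455],(554,300),interpolation=cv2.INTER_CUBIC)
o=np.zeros((600,790,3),np.uint8);o[:300]=a;o[300:,:554]=b
cv2.imwrite("pics/crop.png",o)
# base sizes by outline of pale ply
hsv=cv2.cvtColor(im,cv2.COLOR_BGR2HSV)
for u,v in[(421,220),(391,277),(362,200)]: print(u,v,im[v-2:v+2,u-1].tolist(), onz("top",(u,v),0.01).round(3))
E
python3 c.py
```

```text
421 220 [[77, 72, 68], [78, 75, 70], [77, 75, 71], [71, 69, 66]] [ 0.511 -0.298  0.01 ]
391 277 [[112, 139, 159], [114, 144, 160], [112, 138, 155], [110, 137, 154]] [ 0.355 -0.209  0.01 ]
362 200 [[119, 153, 175], [117, 153, 174], [111, 145, 165], [107, 141, 161]] [ 0.569 -0.134  0.01 ]
```

View pics/crop.png

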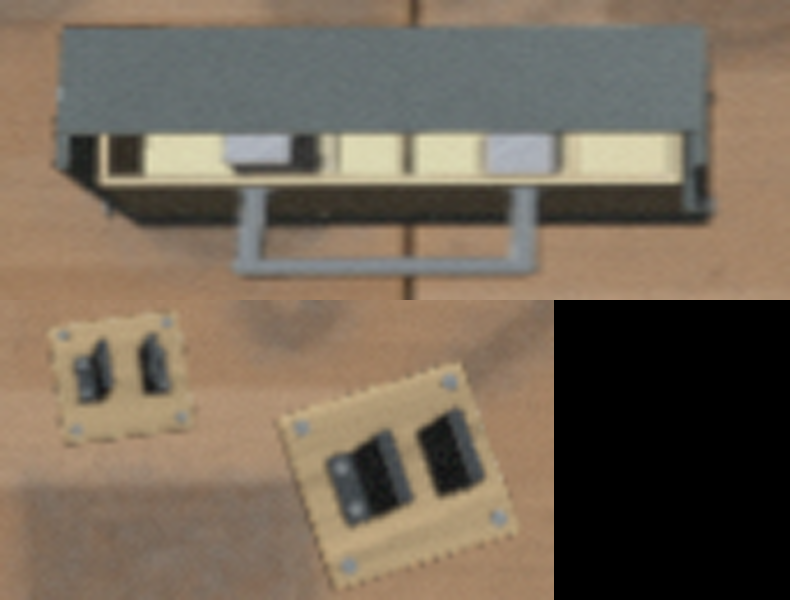

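Crop: top half is the bin with the left block at crop (258,148) and the right one at (520,155). The left block's front top edge lies further back, so it should be the taller. Bottom half shows the large stand (base corners at crop (277,415), (460,363), (520,530), (337,588)) against the small one at (120,378). I'll check sizes and heights in numbers.

```bash
cat > m.py <<'E'
from h import *
A=lambda x,y:(200+(x+.5)*125/790-.5,143+(y+.5)*62/300-.5)
B=lambda x,y:(335+(x+.5)*120/554-.5,183+(y-300+.5)*65/300-.5)
bl,br=[onz("top",A(*p),.159) for p in[(62,27),(707,27)]]
print("roof back",bl,br,np.linalg.norm(bl-br))
fl,fr=[onz("top",A(*p),.159) for p in[(62,133),(707,133)]]
print("roof front",fl,fr)
ey=(bl-br)[:2];yaw=np.arctan2(-ey[0],ey[1]);print("yaw",yaw)
c=[onz("top",B(*p),.01) for p in[(277,415),(460,363),(520,530),(337,588)]]
print("stand",np.round(c,4),np.mean(c,0),[np.linalg.norm(c[i]-c[i-1]).round(4) for i in range(4)])
for i,j in((0,1),(3,2),(3,0),(2,1)): d=c[j]-c[i];print(np.arctan2(d[1],d[0]))
c2=[onz("top",B(*p),.01) for p in[(50,325),(170,315),(192,428),(68,443)]]
print("small",np.mean(c2,0),[np.linalg.norm(c2[i]-c2[i-1]).round(4) for i in range(4)])
mid=(bl+br)[:2]/2; R=np.array([[np.cos(yaw),-np.sin(yaw)],[np.sin(yaw),np.cos(yaw)]])
o=mid-R@[.078,0];print("housing origin",o)
def W(x,y,z): return np.r_[o+R@[x,y],z]
for s in(1,-1):
  for z in(.139,.114):
    q=proj("top",[W(.009,s*.052+e,z) for e in(-.014,.014)])
    print(s,z,[( (u-200)*790/125,(v-143)*300/62) for u,v in q])
print("rim",[( (u-200)*790/125,(v-143)*300/62) for u,v in proj("top",[W(0,0,.125),W(-.045,0,.13),W(-.045,.055,.13),W(-.045,-.055,.13)])])
E
python3 m.py
```

```text
roof back [0.67829179 0.26287616 0.159     ] [0.67622907 0.00490437 0.159     ] 0.25798003824631455
roof front [0.62131537 0.26062376 0.159     ] [0.61942401 0.00513434 0.159     ]
yaw -0.007995746294520585
stand [[ 0.547  -0.2255  0.01  ]
 [ 0.5784 -0.3392  0.01  ]
 [ 0.4757 -0.3704  0.01  ]
 [ 0.4419 -0.2577  0.01  ]] [ 0.51076359 -0.29819016  0.01      ] [np.float64(0.11), np.float64(0.1179), np.float64(0.1073), np.float64(0.1176)]
-1.3017340570119091
-1.2794967480005768
0.29781865899417614
0.2947524225368092
small [ 0.57084319 -0.13060174  0.01      ] [np.float64(0.0735), np.float64(0.0738), np.float64(0.0709), np.float64(0.0758)]
housing origin [0.59926292 0.13451393]
1 0.139 [(np.float64(288.434306593555), np.float64(162.55885507849487)), (np.float64(218.92425280474174), np.float64(162.53328197468866))]
1 0.114 [(np.float64(297.99521327059), np.float64(173.09377296495686)), (np.float64(229.9377691240518), np.float64(173.06326948253346))]
-1 0.139 [(np.float64(547.2850899649628), np.float64(162.7226647161281)), (np.float64(477.51806794490614), np.float64(162.6679365126685))]
-1 0.114 [(np.float64(551.4062151909992), np.float64(173.26608718834382)), (np.float64(483.1089156565075), np.float64(173.2105854497304))]
rim [(np.float64(386.6524389435727), np.float64(185.1393467236908)), (np.float64(382.4015585297654), np.float64(267.0446910119258)), (np.float64(245.58321334626137), np.float64(266.9065015976749)), (np.float64(519.4875179863927), np.float64(267.1817017650838))]
```

Left block matches z=0.139 (predicted rows 162.5 vs seen 165; right one 173 vs 173), so the tall one is at +y. The large stand's base measures 118 x 109 mm, as given. Its centre is (0.511,-0.298), yaw ≈ 0.29. The housing origin is (0.599,0.1345), yaw ≈ 0.

Plan: hook the bar with closed fingers to open the bin, then push it back to about 0.35 rad. At that tilt the block can still be lifted clear of the roof, and it will right itself on the bench.

>>> step_arm(commands=[{"translation":[0,0,-20],"roll":0.121},{"translation":[0,0,-10],"roll":0.121},{"translation":[22,-32,0],"roll":0},{"translation":[22,-32,0],"roll":0},{"translation":[22,-32,0],"roll":0},{"translation":[22,-32,0],"roll":0},{"translation":[22,-32,0],"roll":0},{"translation":[22,-32,0],"roll":0},{"translation":[22,-32,0],"roll":0},{"translation":[22,-32,0],"roll":0},{"translation":[22,-32,0],"roll":0},{"translation":[22,-32,0],"roll":0},{"translation":[22,-32,0],"roll":0},{"translation":[22,-32,0],"roll":0},{"translation":[22,-32,0],"roll":0},{"translation":[22,-32,0],"roll":0},{"translation":[22,-32,0],"roll":0},{"translation":[22,-32,0],"roll":0},{"translation":[22,-32,0],"roll":0},{"translation":[0,0,0],"roll":0}], fingers=0)

```text
time: 2.67
tool_pos: [0.5027, 0.0352, 0.2563]
tool_rot: [-3.139, -0.002, -0.003]
contact_force: [-1.7, -0.4, -1.2]
opening: 0.0007
grip_force: 0.0
```

>>> step_arm(commands=[{"translation":[25,-33,0],"roll":0},{"translation":[25,-33,0],"roll":0},{"translation":[24,-33,0],"roll":0},{"translation":[0,0,30],"roll":0},{"translation":[0,0,20],"roll":0},{"translation":[0,0,0],"roll":0},{"translation":[0,0,0],"roll":0}])

```text
time: 3.25
tool_pos: [0.5743, 0.1283, 0.206]
tool_rot: [3.141, 0.003, -0.008]
contact_force: [0.0, -0.2, 0.8]
opening: 0.0005
grip_force: 0.0
```

Run:
```python
from h import *
im=snap("top","pics/t1.png")
s=observe();print(s["time"],s["tool_pos"],s["tool_rot"],s["contact_force"])
cv2.imwrite("pics/t1c.png",cv2.resize(im[130:230,180:340,::-1],(800,500),interpolation=cv2.INTER_CUBIC))
```

```text
3.3 [0.57511292 0.12820537 0.2074692 ] [ 3.14146391e+00 -4.30771757e-04 -8.68026241e-03] [ 0.97304491 -0.22154874 -0.05305969]
```

View pics/t1c.png

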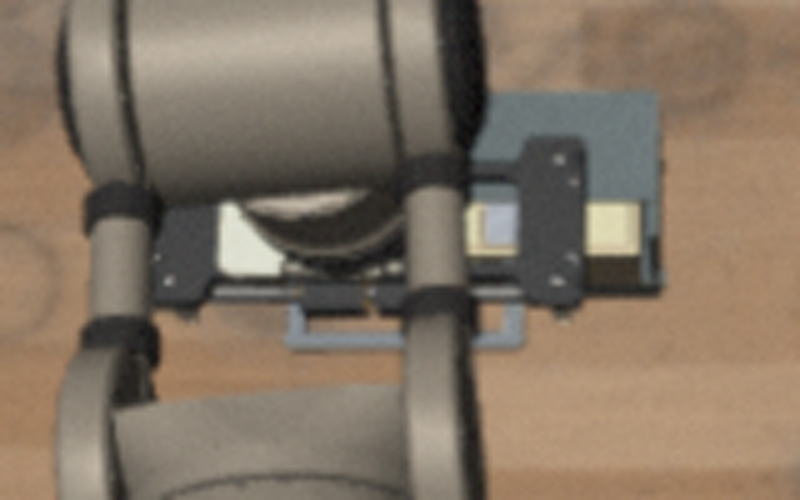

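The gripper body lies across the housing along y, and the handle bar shows in front at crop (405,340). I'll go down into the gap behind it.

>>> step_arm(commands=[{"translation":[1,-4,25],"roll":0},{"translation":[0,0,25],"roll":0},{"translation":[0,0,22],"roll":0},{"translation":[0,0,20],"roll":0},{"translation":[0,0,0],"roll":0},{"translation":[0,0,0],"roll":0}])

```text
time: 3.8
tool_pos: [0.5764, 0.1321, 0.1159]
tool_rot: [-3.142, -0.001, -0.009]
contact_force: [-0.3, -0.6, 0.1]
opening: 0.0006
grip_force: 0.0
```

>>> step_arm(commands=[{"translation":[-8,0,0],"roll":0},{"translation":[-3.5,0,2],"roll":0},{"translation":[-4,0,2.5],"roll":0},{"translation":[-4,0,2.5],"roll":0},{"translation":[-3.5,0,2],"roll":0},{"translation":[-3,0,2.5],"roll":0},{"translation":[-3.3,0,2.5],"roll":0},{"translation":[-3.3,0,3],"roll":0},{"translation":[-3,0,3],"roll":0},{"translation":[-2,0,3],"roll":0},{"translation":[-2,0,3],"roll":0},{"translation":[-2,0,3],"roll":0},{"translation":[-2,0,3],"roll":0},{"translation":[-2,0,3],"roll":0},{"translation":[-2,0,3],"roll":0},{"translation":[-1,0,0],"roll":0},{"translation":[0,0,0],"roll":0}])

```text
time: 5.22
tool_pos: [0.5319, 0.1326, 0.0779]
tool_rot: [-3.141, -0.011, -0.008]
contact_force: [16.3, -3.0, -7.0]
opening: 0.0005
grip_force: 8.1
```

>>> step_arm(commands=[{"translation":[4,0,-5],"roll":0},{"translation":[2,0,-20],"roll":0},{"translation":[0,0,-25],"roll":0},{"translation":[-15,0,-5],"roll":0},{"translation":[-25,0,0],"roll":0},{"translation":[-5,0,0],"roll":0},{"translation":[0,0,0],"roll":0}])

```text
time: 5.8
tool_pos: [0.4859, 0.1336, 0.1316]
tool_rot: [3.142, 0.003, -0.008]
contact_force: [0.2, 0.4, 0.2]
opening: 0.0005
grip_force: 0.0
```

Run:
```python
from h import *
for n in("top","side"):
  im=snap(n,f"pics/{n}2.png")
  for t in("bin_handle","tall_spacer","short_spacer_center"): print(n,t,[(np.round(d["at"],3).tolist(),round(d["confidence"],2)) for d in search_frame(n,t)][:2])
s=observe();print(s["time"],s["tool_pos"],s["contact_force"])
```

```text
top bin_handle [([0.61, 0.081, 0.114], 0.73), ([0.63, 0.109, 0.161], 0.42)]
top tall_spacer []
top short_spacer_center [([0.589, 0.078, 0.123], 0.55)]
side bin_handle [([0.604, 0.151, 0.118], 0.69)]
side tall_spacer [([0.586, 0.2, 0.129], 0.64)]
side short_spacer_center [([0.59, 0.096, 0.109], 0.55), ([0.659, -0.332, 0.016], 0.27)]
6.2 [0.48867323 0.13322829 0.13139237] [-0.2957853  -0.3980893   0.86104517]
```

>>> step_arm(commands=[{"translation":[0,0,20],"roll":0},{"translation":[0,0,20],"roll":0},{"translation":[0,0,16],"roll":0},{"translation":[0,0,0],"roll":0},{"translation":[5,0,0],"roll":0},{"translation":[5,0,0],"roll":0},{"translation":[5,0,0],"roll":0},{"translation":[4,0,0],"roll":0},{"translation":[4,0,0],"roll":0},{"translation":[4,0,0],"roll":0},{"translation":[0,0,0],"roll":0},{"translation":[0,0,0],"roll":0}])

```text
time: 7.2
tool_pos: [0.5011, 0.1332, 0.0739]
tool_rot: [3.139, 0.032, -0.007]
contact_force: [-41.2, 1.8, 19.1]
opening: 0.0006
grip_force: 21.5
```

Run:
```python
from h import *
im=snap("side","pics/side3.png")
for t in("tall_spacer","short_spacer_center"): print(t,[(np.round(d["at"],3).tolist(),round(d["confidence"],2)) for d in search_frame("side",t)][:2])
cv2.imwrite("pics/s3c.png",cv2.resize(im[170:320,230:330,::-1],(400,600),interpolation=cv2.INTER_CUBIC))
o=np.array([.5993,.1345,.05])
def W(th,x,y,z): return o+[x*np.cos(th)-z*np.sin(th),y,x*np.sin(th)+z*np.cos(th)]
for th in(0,.35,.65): print(th,[((proj("side",W(th,*p))[0]-[230,170])*4).round().tolist() for p in((-45,55,80),(9,66,89),(0,115,75))] if 0 else [((proj("side",W(th,*(np.array(p)/1000)))[0]-[230,170])*4).round().tolist() for p in((-45,55,80),(9,66,89),(0,115,75))])
```

```text
tall_spacer [([0.586, 0.199, 0.128], 0.92)]
short_spacer_center [([0.589, 0.093, 0.11], 0.61)]
0 [[289.0, 332.0], [190.0, 335.0], [200.0, 420.0]]
0.35 [[333.0, 356.0], [246.0, 338.0], [248.0, 426.0]]
0.65 [[359.0, 383.0], [291.0, 351.0], [285.0, 439.0]]
```

View pics/s3c.png

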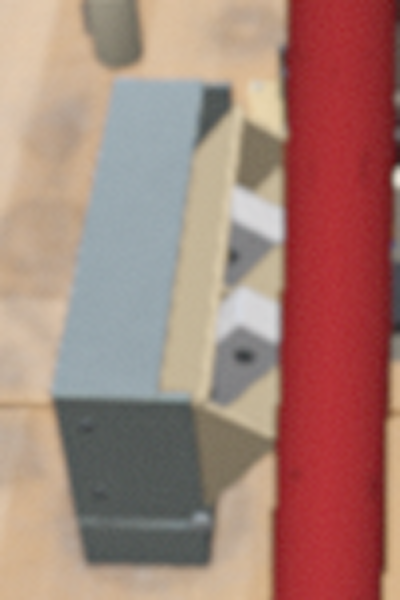

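Side crop: the bin is still leaning out fully, with the tall spacer near at (245,340) and the short one behind at (250,215). The bar moves mostly upward at this tilt, so the horizontal push jams. I'll lift while pressing.

>>> step_arm(commands=[{"translation":[-7,0,-3],"roll":0},{"translation":[1,0,-3],"roll":0},{"translation":[1,0,-3],"roll":0},{"translation":[1,0,-3],"roll":0},{"translation":[1,0,-3],"roll":0},{"translation":[1,0,-3],"roll":0},{"translation":[1,0,-3],"roll":0},{"translation":[1,0,-3],"roll":0},{"translation":[0,0,-1],"roll":0},{"translation":[0,0,0],"roll":0}])

```text
time: 8.18
tool_pos: [0.5164, 0.133, 0.1015]
tool_rot: [-3.141, -0.002, -0.008]
contact_force: [0.4, 0.7, -0.2]
opening: 0.0006
grip_force: 0.0
```

>>> step_arm(commands=[{"translation":[-15,0,0],"roll":0},{"translation":[-5,0,-35],"roll":0},{"translation":[0,0,-35],"roll":0},{"translation":[0,-26,-35],"roll":0},{"translation":[0,-26,-10],"roll":0},{"translation":[0,0,0],"roll":0}], fingers=0.65)

```text
time: 8.68
tool_pos: [0.4978, 0.1876, 0.2181]
tool_rot: [-3.138, -0.008, -0.006]
contact_force: [-0.7, -0.1, -0.2]
opening: 0.0359
grip_force: 0.0
```

```bash
cat > s.py <<'E'
from h import *
im=snap("side","pics/side4.png"); 
for t in("tall_spacer","short_spacer_center"): print(t,[(np.round(d["at"],3).tolist(),round(d["confidence"],2)) for d in search_frame("side",t)][:2])
c=cv2.resize(im[200:320,230:310,::-1],(400,600),interpolation=cv2.INTER_CUBIC).copy()
o=np.array([.5993,.1345,.05])
def W(th,x,y,z): return o+[x*np.cos(th)-z*np.sin(th),y,x*np.sin(th)+z*np.cos(th)]
d=c.copy()
for th,col in((.25,(255,0,0)),(.35,(0,255,0)),(.45,(0,0,255))):
  q=[(((proj("side",W(th,*(np.array(p)/1000)))[0]-[230,200])+.5)*5).astype(int).tolist() for p in((9,66,89),(49,66,89),(49,38,89),(9,38,89))]
  cv2.polylines(d,[np.array(q)],True,col)
cv2.imwrite("pics/s4.png",np.hstack([c,d]))
s=observe();print(s["time"],s["tool_pos"],s["opening"])
E
python3 s.py
```

```text
tall_spacer [([0.606, 0.195, 0.132], 0.86)]
short_spacer_center [([0.613, 0.095, 0.106], 0.76), ([0.662, -0.333, 0.02], 0.33)]
8.8333 [0.49548416 0.18378347 0.21350465] 0.04780290384340738
```

View pics/s4.png

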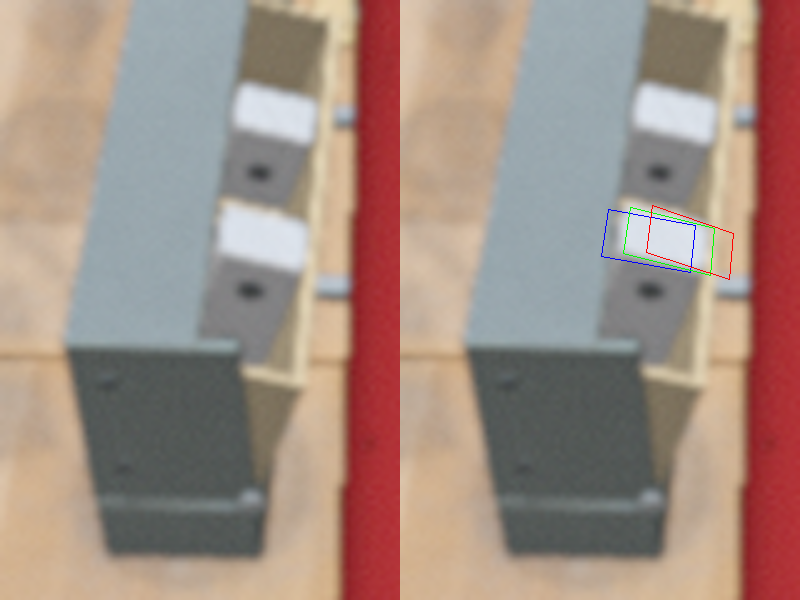

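Side crop: the tall block's top is at (262,235), between the blue 0.25 and red 0.45 outlines and close to green 0.35. So the tilt is about 0.33 and the block is just clear of the roof edge. Grasping its y faces.

>>> step_arm(commands=[{"translation":[34,-1,0],"roll":0},{"translation":[34,-1,0],"roll":0},{"translation":[34,-1,0],"roll":0},{"translation":[0,0,20],"roll":0},{"translation":[0,0,20],"roll":0},{"translation":[0,0,0],"roll":0},{"translation":[0,0,0],"roll":0}], grip_force=20)

```text
time: 9.42
tool_pos: [0.5968, 0.185, 0.172]
tool_rot: [3.14, 0.005, -0.009]
contact_force: [-0.5, -0.8, -0.0]
opening: 0.0597
grip_force: 0.0
```

>>> step_arm(commands=[{"translation":[0,-1.5,20],"roll":0},{"translation":[0,0,20],"roll":0},{"translation":[0,0,15],"roll":0},{"translation":[0,0,7],"roll":0},{"translation":[0,0,0],"roll":0},{"translation":[0,0,0],"roll":0}])

```text
time: 9.92
tool_pos: [0.5983, 0.1876, 0.1133]
tool_rot: [-3.141, -0.001, -0.008]
contact_force: [-0.4, -0.5, 0.1]
opening: 0.0596
grip_force: 0.0
```

>>> step_arm(commands=[{"translation":[0,0,0],"roll":0},{"translation":[0,0,0],"roll":0},{"translation":[0,0,0],"roll":0},{"translation":[0,0,0],"roll":0},{"translation":[0,0,0],"roll":0},{"translation":[0,0,0],"roll":0}], fingers=0.1, grip_force=20)

```text
time: 10.42
tool_pos: [0.5977, 0.1877, 0.1124]
tool_rot: [3.141, -0.0, -0.008]
contact_force: [-0.6, -1.1, 1.2]
opening: 0.0278
grip_force: 20.0
```

>>> step_arm(commands=[{"translation":[-1,0,-3],"roll":0},{"translation":[-1,0,-3],"roll":0},{"translation":[-2,0,-6],"roll":0},{"translation":[-3,0,-9],"roll":0},{"translation":[-4,0,-11.5],"roll":0},{"translation":[-4,0,-11.5],"roll":0},{"translation":[-4,0,-11.5],"roll":0},{"translation":[-4,0,-11.5],"roll":0},{"translation":[-4,0,-11.5],"roll":0},{"translation":[-4,0,-11.5],"roll":0},{"translation":[-4,0,-11.5],"roll":0},{"translation":[-10,0,-10],"roll":0},{"translation":[-15,0,0],"roll":0},{"translation":[0,0,0],"roll":0}])

```text
time: 11.58
tool_pos: [0.5355, 0.1885, 0.2249]
tool_rot: [-3.141, 0.001, -0.008]
contact_force: [-0.2, 0.1, -2.3]
opening: 0.028
grip_force: 20.0
```

>>> step_arm(commands=[{"translation":[-19,26,0],"roll":0},{"translation":[-19,26,0],"roll":0},{"translation":[-19,26,0],"roll":0},{"translation":[-19,26,10],"roll":0},{"translation":[-19,26,20],"roll":0},{"translation":[-19,26,20],"roll":0},{"translation":[0,0,20],"roll":0},{"translation":[0,0,0],"roll":0},{"translation":[0,0,0],"roll":0}])

```text
time: 12.33
tool_pos: [0.4225, 0.0331, 0.1538]
tool_rot: [-3.141, 0.001, -0.009]
contact_force: [-0.0, 0.0, -1.5]
opening: 0.0279
grip_force: 20.0
```

Run:
```python
from h import *
im=snap("side","pics/side5.png"); s=observe(); p=s["tool_pos"]; print(s["time"],p,s["opening"])
print(proj("side",p+[0,0,0]), search_frame("side","tall_spacer")[:1])
u,v=proj("side",p)[0].astype(int); print(u,v)
cv2.imwrite("pics/s5.png",cv2.resize(im[v-50:v+50,u-50:u+50,::-1],(600,600),interpolation=cv2.INTER_CUBIC))
```

```text
12.3833 [0.42349142 0.03333026 0.1545236 ] 0.02778752838677478
[[358.53452935 199.31863275]] [{'at': [0.4454, 0.0443, 0.1323], 'confidence': 0.66}]
358 199
```

View pics/s5.png

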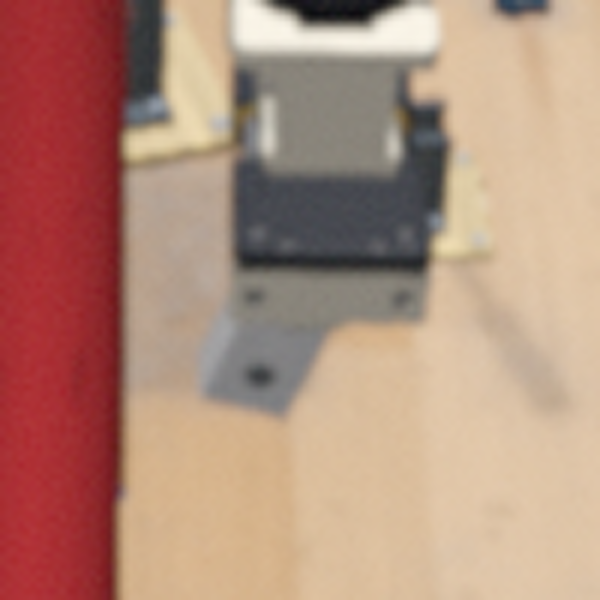

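The block hangs tilted about 0.33 rad, lower edge at crop (205,390)–(285,415), with its near-robot bottom edge lowest. I'll lower it onto that edge.

>>> step_arm(commands=[{"translation":[0,0,30],"roll":0},{"translation":[0,0,30],"roll":0},{"translation":[0,0,20],"roll":0},{"translation":[0,0,10],"roll":0},{"translation":[0,0,2],"roll":0},{"translation":[0,0,2],"roll":0},{"translation":[0,0,2],"roll":0},{"translation":[0,0,0],"roll":0}])

```text
time: 13.1
tool_pos: [0.4235, 0.0333, 0.0584]
tool_rot: [3.141, -0.002, -0.008]
contact_force: [-0.6, 0.6, -2.7]
opening: 0.0274
grip_force: 20.0
```

>>> step_arm(commands=[{"translation":[0,0,1],"roll":0},{"translation":[0,0,1],"roll":0},{"translation":[0,0,1],"roll":0},{"translation":[0,0,0],"roll":0}])

```text
time: 13.43
tool_pos: [0.4231, 0.0331, 0.0556]
tool_rot: [3.141, -0.002, -0.008]
contact_force: [-1.6, 0.8, 9.1]
opening: 0.0276
grip_force: 20.0
```

>>> step_arm(commands=[{"translation":[0,0,0],"roll":0},{"translation":[2,0,0],"roll":0},{"translation":[2,0,0],"roll":0},{"translation":[2,0,0],"roll":0},{"translation":[2,0,0],"roll":0},{"translation":[2,0,0],"roll":0},{"translation":[2,0,0],"roll":0},{"translation":[2,0,0],"roll":0},{"translation":[2,0,0],"roll":0},{"translation":[2,0,0],"roll":0},{"translation":[2,0,0],"roll":0},{"translation":[2,0,0],"roll":0},{"translation":[2,0,0],"roll":0},{"translation":[0,0,0],"roll":0}], grip_force=6)

```text
time: 14.6
tool_pos: [0.447, 0.0329, 0.0545]
tool_rot: [3.142, -0.0, -0.008]
contact_force: [1.0, -0.1, -2.2]
opening: 0.0277
grip_force: 6.0
```

Run:
```python
from h import *
im=snap("side","pics/side6.png"); s=observe(); p=s["tool_pos"]; print(s["time"],p,s["opening"],s["contact_force"])
u,v=proj("side",p)[0].astype(int); print(u,v)
cv2.imwrite("pics/s6.png",cv2.resize(im[v-30:v+40,u-35:u+35,::-1],(500,500),interpolation=cv2.INTER_CUBIC))
```

```text
14.65 [0.44675663 0.03294989 0.05449279] 0.027930968603499706 [ 0.39559427 -0.15878492 -2.03805038]
347 227
```

View pics/s6.png

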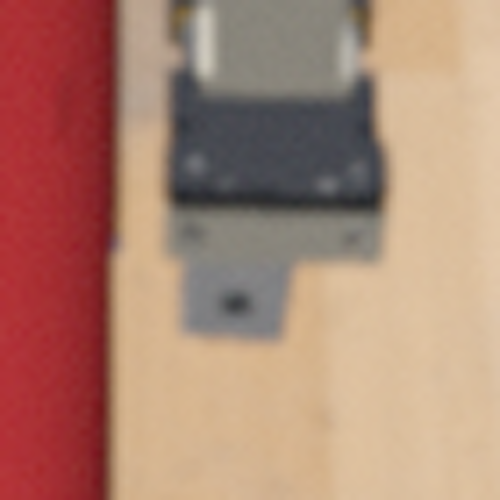

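The block is now nearly upright in the grip, with its bottom edge level at crop (185–285,335). Its weight is still on the fingers, so I'll lower it slightly, release, and rise clear.

>>> step_arm(commands=[{"translation":[0,0,1],"roll":0},{"translation":[0,0,1],"roll":0},{"translation":[0,0,0],"roll":0}])

```text
time: 14.9
tool_pos: [0.4478, 0.0329, 0.0534]
tool_rot: [3.141, -0.003, -0.008]
contact_force: [2.0, 0.6, 3.5]
opening: 0.0281
grip_force: 6.0
```

>>> step_arm(commands=[{"translation":[0,0,0],"roll":0},{"translation":[0,0,0],"roll":0},{"translation":[0,0,0],"roll":0},{"translation":[0,0,0],"roll":0},{"translation":[0,0,0],"roll":0},{"translation":[0,0,-20],"roll":0},{"translation":[0,0,-30],"roll":0},{"translation":[0,0,-35],"roll":0},{"translation":[0,0,-20],"roll":0},{"translation":[0,0,0],"roll":0}], fingers=0.7)

```text
time: 15.73
tool_pos: [0.449, 0.0328, 0.1617]
tool_rot: [3.141, -0.008, -0.008]
contact_force: [0.6, -0.1, 0.3]
opening: 0.0641
grip_force: 0.0
```

>>> step_arm(commands=[{"translation":[0,0,0],"roll":-0.1208},{"translation":[0,0,0],"roll":-0.1208},{"translation":[0,0,0],"roll":-0.1208},{"translation":[0,0,0],"roll":-0.1208},{"translation":[0,0,0],"roll":-0.1208},{"translation":[0,0,0],"roll":-0.1208},{"translation":[0,0,0],"roll":-0.1208},{"translation":[0,0,0],"roll":-0.1208},{"translation":[0,0,0],"roll":-0.1208},{"translation":[0,0,0],"roll":-0.1208},{"translation":[0,0,0],"roll":-0.1208},{"translation":[0,0,0],"roll":-0.1208},{"translation":[0,0,0],"roll":-0.1208},{"translation":[0,0,0],"roll":0}], fingers=0.85)

```text
time: 16.9
tool_pos: [0.446, 0.033, 0.1569]
tool_rot: [-3.14, 0.0, 1.567]
contact_force: [-0.8, -0.3, -0.2]
opening: 0.0779
grip_force: 0.0
```

Run:
```python
from h import *
im=snap("side","pics/side7.png"); s=observe(); p=s["tool_pos"]; print(s["time"],p,s["tool_rot"],s["opening"],s["qpos"])
for t in("tall_spacer","tall_spacer_center"): print(search_frame("side",t)[:1])
c=cv2.resize(im[200:280,310:410,::-1],(800,600),interpolation=cv2.INTER_CUBIC)
C=np.array([.4515,.033,0])
q=[C+[a,b,z] for z in(0,.085) for a,b in((-.02,-.014),(.02,-.014),(.02,.014),(-.02,.014))]
q=((proj("side",q)-[310,200]+.5)*[8,7.5]).astype(int)
for k in(q[:4],q[4:]): cv2.polylines(c,[k],True,(0,255,0))
cv2.imwrite("pics/s7.png",c)
```

```text
16.95 [0.44612755 0.03298405 0.15695994] [-3.14039082e+00  2.54295160e-06  1.55995218e+00] 0.07808960682534215 [-9.77496965e-02  2.78390076e-01  1.83081833e+00 -1.24366573e-04
  1.03358133e+00 -8.68418425e-02]
[]
[{'at': [0.4592, 0.0509, 0.0609], 'confidence': 0.82}]
```

View pics/s7.png

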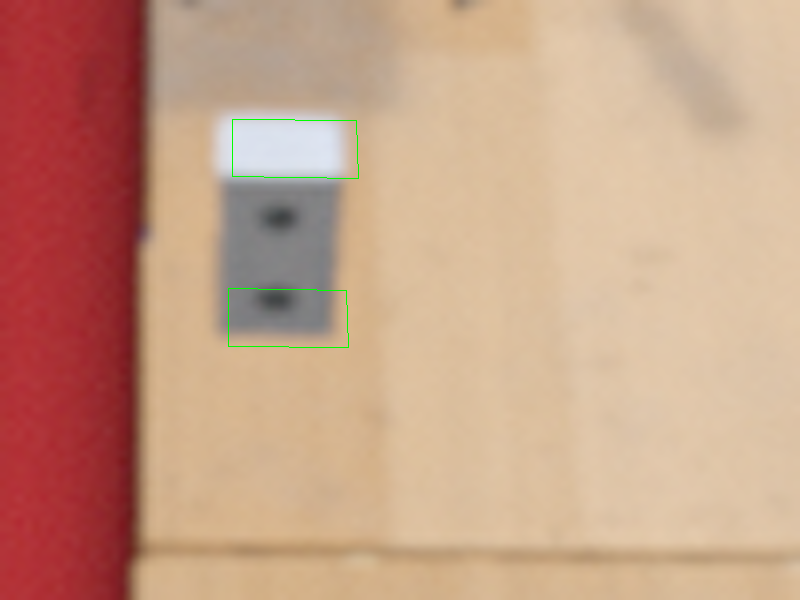

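The block stands upright and free on the bench. It sits about 4 mm further in +x than the green guess: top edge crop 215–345 against 232–357. Regripping by the x faces at x ≈ 0.4555.

>>> step_arm(commands=[{"translation":[0,9.5,20],"roll":0},{"translation":[0,0,25],"roll":0},{"translation":[0,0,25],"roll":0},{"translation":[0,0,22],"roll":0},{"translation":[0,0,15],"roll":0},{"translation":[0,0,3],"roll":0},{"translation":[0,0,0],"roll":0}], grip_force=25)

```text
time: 17.63
tool_pos: [0.4553, 0.0329, 0.0468]
tool_rot: [-3.139, -0.0, 1.56]
contact_force: [0.2, -0.7, 0.2]
opening: 0.0776
grip_force: 0.0
```

>>> step_arm(commands=[{"translation":[0,0,0],"roll":0},{"translation":[0,0,0],"roll":0},{"translation":[0,0,0],"roll":0},{"translation":[0,0,0],"roll":0},{"translation":[0,0,0],"roll":0},{"translation":[0,0,0],"roll":0},{"translation":[0,0,0],"roll":0}], fingers=0.3, grip_force=25)

```text
time: 18.22
tool_pos: [0.4565, 0.0328, 0.048]
tool_rot: [3.14, 0.0, 1.562]
contact_force: [0.1, -0.1, 2.8]
opening: 0.0398
grip_force: 25.0
```

>>> step_arm(commands=[{"translation":[0,0,-5],"roll":0},{"translation":[0,0,-20],"roll":0},{"translation":[0,0,-35],"roll":0},{"translation":[0,0,-35],"roll":0},{"translation":[0,0,-25],"roll":0},{"translation":[0,0,0],"roll":0}])

```text
time: 18.72
tool_pos: [0.4585, 0.0327, 0.1726]
tool_rot: [3.133, 0.001, 1.562]
contact_force: [1.0, -0.3, -2.9]
opening: 0.0396
grip_force: 25.0
```

```bash
cat > fit.py <<'E'
from h import *
from scipy.ndimage import map_coordinates, gaussian_filter
from scipy.optimize import minimize
G={}
for n in("top","side"):
    im=cv2.imread(f"pics/{n}0.png").astype(float)
    G[n]=sum(np.hypot(gaussian_filter(im[:,:,k],.7,(0,1)),gaussian_filter(im[:,:,k],.7,(1,0))) for k in range(3))
def edges():
    E=[]
    b=[(-.055,-.06),(.055,-.06),(.055,.06),(-.055,.06)]
    for i in range(4): E.append(("base",[*b[i],.01],[*b[(i+1)%4],.01]))
    for y0,y1 in((.0165,.0265),(-.0265,-.0165)):
        c=[(-.022,y0),(.022,y0),(.022,y1),(-.022,y1)]
        for i in range(4): E.append(("chk",[*c[i],.09],[*c[(i+1)%4],.09]))
    return E
E=edges();t=np.linspace(.03,.97,30)[:,None]
def pts(p,kinds):
    P=np.vstack([np.array(a)*(1-t)+np.array(b)*t for k,a,b in E if k in kinds])
    c,s=np.cos(p[2]),np.sin(p[2])
    return np.c_[p[0]+c*P[:,0]-s*P[:,1],p[1]+s*P[:,0]+c*P[:,1],P[:,2]]
def cost(p,n,kinds):
    q=proj(n,pts(p,kinds)); return -np.minimum(map_coordinates(G[n],[q[:,1],q[:,0]],order=1),60).mean()
if __name__=="__main__":
  for n in("top",):
    for kinds in(("base",),("chk",),("base","chk")):
      best=min((minimize(cost,[.511+a,-.298+b,.288+c],(n,kinds),method="Nelder-Mead",options=dict(initial_simplex=np.array([[.511+a,-.298+b,.288+c]]*4)+np.vstack([np.zeros(3),np.diag([.004,.004,.03])]))) for a in(-.004,.004) for b in(-.004,.004) for c in(-.03,.03)),key=lambda r:r.fun)
      print(n,kinds,best.x.round(4),best.fun.round(2))
  p=best.x
  im=cv2.imread("pics/top0.png");a=cv2.resize(im[190:250,385:460],(750,600),interpolation=cv2.INTER_CUBIC)
  for k,x,y in E:
    c,s=np.cos(p[2]),np.sin(p[2])
    w=[[p[0]+c*v[0]-s*v[1],p[1]+s*v[0]+c*v[1],v[2]] for v in(x,y)]
    q=((proj("top",w)-[385,190]+.5)*10).astype(int);cv2.line(a,tuple(map(int,q[0])),tuple(map(int,q[1])),(0,255,0) if k=="base" else (0,0,255),1)
  cv2.imwrite("pics/fit.png",a)
E
python3 fit.py
```

```text
top ('base',) [ 0.5114 -0.2986  0.2909] -32.39
top ('chk',) [ 0.5097 -0.2985  0.2834] -59.56
top ('base', 'chk') [ 0.5108 -0.2983  0.292 ] -50.21
```

View pics/fit.png

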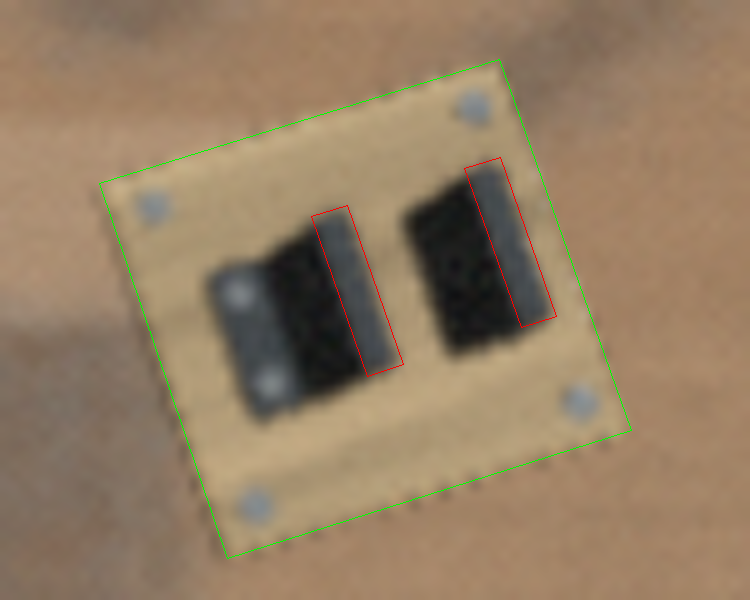

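The fit lies well on the base and both cheek tops: stand at (0.5108,-0.2983), yaw 0.290. Carrying the block there.

>>> step_arm(commands=[{"translation":[-20,3,0],"roll":0},{"translation":[-36,6,0],"roll":0},{"translation":[-36,6,0],"roll":0},{"translation":[-36,6,0],"roll":0},{"translation":[-36,6,0],"roll":0},{"translation":[-36,6,0],"roll":0},{"translation":[-36,6,0],"roll":0},{"translation":[-36,6,0],"roll":0},{"translation":[-36,6,0],"roll":0},{"translation":[-22,4,0],"roll":0},{"translation":[0,0,0],"roll":-0.0997},{"translation":[0,0,0],"roll":-0.0997},{"translation":[0,0,0],"roll":-0.0997},{"translation":[0,0,0],"roll":0},{"translation":[0,0,0],"roll":0}])

```text
time: 19.97
tool_pos: [0.5076, -0.2972, 0.1665]
tool_rot: [-3.14, -0.002, 1.858]
contact_force: [-0.7, -0.0, -2.7]
opening: 0.0397
grip_force: 25.0
```

```bash
cat > d.py <<'E'
from h import *
import sys
g=np.array(list(map(float,sys.argv[1:4])));s=observe();y=s["tool_rot"][2];d=(g-s["tool_pos"])*1000
print(s["time"],s["tool_pos"].round(4),s["tool_rot"].round(4),s["opening"].round(4),"shift",(d[0]*np.cos(y)+d[1]*np.sin(y)).round(1),(d[0]*np.sin(y)-d[1]*np.cos(y)).round(1),-d[2].round(1))
E
python3 d.py .5108 -.2983 .145
```

```text
Traceback (most recent call last):
  File "d.py", line 4, in <module>
    print(s["time"],s["tool_pos"].round(4),s["tool_rot"].round(4),s["opening"].round(4),"shift",(d[0]*np.cos(y)+d[1]*np.sin(y)).round(1),(d[0]*np.sin(y)-d[1]*np.cos(y)).round(1),-d[2].round(1))
                                                                  ^^^^^^^^^^^^^^^^^^
AttributeError: 'float' object has no attribute 'round'
```

```bash
sed -i 's/s\["opening"\].round(4)/round(s["opening"],4)/' d.py; python3 d.py .5108 -.2983 .145
```

```text
19.9667 [ 0.5076 -0.2972  0.1665] [-3.1402e+00 -1.7000e-03  1.8583e+00] 0.0397 shift -2.0 2.7 21.5
```

>>> step_arm(commands=[{"translation":[-2,2.7,10],"roll":0},{"translation":[0,0,8],"roll":0},{"translation":[0,0,0],"roll":0},{"translation":[0,0,0],"roll":0},{"translation":[0,0,0],"roll":0},{"translation":[0,0,0],"roll":0}])

```text
time: 20.47
tool_pos: [0.5115, -0.2988, 0.1499]
tool_rot: [3.141, 0.0, 1.861]
contact_force: [0.1, -0.1, -2.0]
opening: 0.0401
grip_force: 25.0
```

```bash
python3 d.py .5108 -.2983 .145
python3 - <<'E'
from h import *
from fit import E
im=snap("side","pics/side8.png")
s=observe();print(s["tool_pos"],s["tool_rot"])
p=[.5108,-.2983,.29]
c,q=np.cos(p[2]),np.sin(p[2])
B=[(x,y,z) for x in(-.02,.02) for y in(-.014,.014) for z in(0,)]
u,v=proj("side",[p[0],p[1],.09])[0].astype(int);print(u,v)
a=cv2.resize(im[v-30:v+30,u-40:u+40,::-1],(800,600),interpolation=cv2.INTER_CUBIC).copy();b=a.copy()
W=lambda x,y,z:[p[0]+c*x-q*y,p[1]+q*x+c*y,z]
for k,x,y in E:
    w=((proj("side",[W(*x),W(*y)])-[u-40,v-30]+.5)*10).astype(int);cv2.line(b,tuple(map(int,w[0])),tuple(map(int,w[1])),(0,255,0),1)
zb=s["tool_pos"][2]-.048
r=((proj("side",[np.array(W(x,y,0))-[p[0],p[1],0]+[s["tool_pos"][0],s["tool_pos"][1],zb] for x,y in((-.02,-.014),(.02,-.014),(.02,.014),(-.02,.014))])-[u-40,v-30]+.5)*10).astype(int)
cv2.polylines(b,[r],True,(0,0,255))
cv2.imwrite("pics/s8.png",b)
E
```

```text
20.4667 [ 0.5115 -0.2988  0.1499] [3.1414e+00 5.0000e-04 1.8610e+00] 0.0401 shift 0.7 -0.5 4.9
[ 0.51149861 -0.29881363  0.14997668] [3.14127122e+00 6.06370379e-04 1.86113150e+00]
325 143
```

View pics/s8.png

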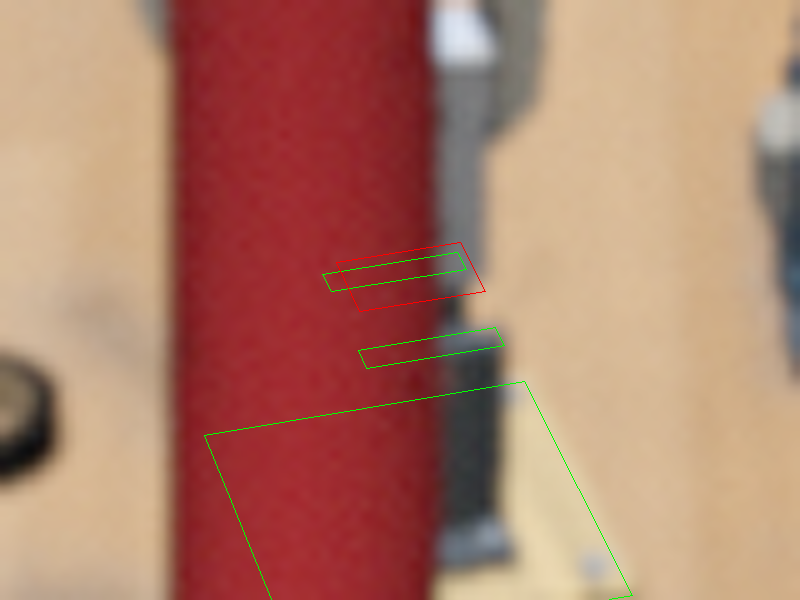

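The side crop shows the block above the slot. The near cheek's top edge at (500,335) matches the projected one, and the block's bottom corner (487,290) matches the red outline. That view also took me one over the limit of 10 pictures, so I'll view no more and continue on numbers. Lowering gently.

>>> step_arm(commands=[{"translation":[0.7,-0.5,5],"roll":0},{"translation":[0,0,5],"roll":0},{"translation":[0,0,4],"roll":0},{"translation":[0,0,4],"roll":0},{"translation":[0,0,3],"roll":0},{"translation":[0,0,0],"roll":0},{"translation":[0,0,0],"roll":0}])

```text
time: 21.1
tool_pos: [0.5106, -0.2981, 0.1284]
tool_rot: [-3.141, -0.0, 1.861]
contact_force: [0.9, -0.0, -2.6]
opening: 0.0398
grip_force: 25.0
```

>>> step_arm(commands=[{"translation":[0,0,6],"roll":0},{"translation":[0,0,8],"roll":0},{"translation":[0,0,8],"roll":0},{"translation":[0,0,8],"roll":0},{"translation":[0,0,8],"roll":0},{"translation":[0,0,8],"roll":0},{"translation":[0,0,8],"roll":0},{"translation":[0,0,7],"roll":0},{"translation":[0,0,4],"roll":0},{"translation":[0,0,2],"roll":0},{"translation":[0,0,0],"roll":0},{"translation":[0,0,0],"roll":0}])

```text
time: 22.1
tool_pos: [0.5108, -0.2983, 0.0619]
tool_rot: [3.141, 0.0, 1.861]
contact_force: [-0.2, -0.4, -2.3]
opening: 0.0402
grip_force: 25.0
```

>>> step_arm(commands=[{"translation":[0,0,1],"roll":0},{"translation":[0,0,1],"roll":0},{"translation":[0,0,1],"roll":0},{"translation":[0,0,0.7],"roll":0},{"translation":[0,0,0],"roll":0}])

```text
time: 22.52
tool_pos: [0.5107, -0.2983, 0.0581]
tool_rot: [3.141, 0.0, 1.861]
contact_force: [0.1, -0.2, -2.5]
opening: 0.0401
grip_force: 25.0
```

>>> step_arm(commands=[{"translation":[0,0,0.7],"roll":0},{"translation":[0,0,0.7],"roll":0},{"translation":[0,0,0],"roll":0}])

```text
time: 22.77
tool_pos: [0.5109, -0.2983, 0.0579]
tool_rot: [3.141, 0.001, 1.861]
contact_force: [-1.3, 2.1, 8.4]
opening: 0.0397
grip_force: 25.0
```

Seated on the base (8 N). Releasing to a moderate opening, then rising straight up.

>>> step_arm(commands=[{"translation":[0,0,0],"roll":0},{"translation":[0,0,0],"roll":0},{"translation":[0,0,0],"roll":0},{"translation":[0,0,0],"roll":0},{"translation":[0,0,0],"roll":0},{"translation":[0,0,-10],"roll":0},{"translation":[0,0,-30],"roll":0},{"translation":[0,0,-40],"roll":0},{"translation":[0,0,-40],"roll":0},{"translation":[0,0,-35],"roll":0},{"translation":[0,0,0],"roll":0}], fingers=0.7)

```text
time: 23.68
tool_pos: [0.5134, -0.3002, 0.2206]
tool_rot: [3.133, 0.012, 1.861]
contact_force: [0.8, 0.1, -0.3]
opening: 0.0643
grip_force: 0.0
```

Run:
```python
from h import *
s=observe();print(s["time"],s["tool_pos"],s["tool_rot"],s["contact_force"],s["qpos"])
for n in("side","top"):
  read_camera(n)
  for t in("tall_spacer_center","short_spacer_center","cap_nut","tape_roll","oil_bottle"): print(n,t,[(np.round(d["at"],3).tolist(),round(d["confidence"],2)) for d in search_frame(n,t)][:2])
```

```text
23.6833 [ 0.5134189  -0.3002267   0.22059319] [3.13308132 0.01193702 1.86138698] [ 0.84322382  0.14959421 -0.30146095] [-6.57927452e-01  4.66871732e-01  1.34640761e+00 -4.31225605e-05
  1.31365281e+00 -9.48558240e-01]
side tall_spacer_center []
side short_spacer_center [([0.61, 0.095, 0.108], 0.84)]
side cap_nut [([0.46, 0.309, 0.029], 0.65)]
side tape_roll [([0.662, -0.335, 0.017], 0.57), ([0.633, 0.19, 0.129], 0.31)]
side oil_bottle [([0.715, -0.192, 0.06], 0.96), ([0.601, 0.138, 0.099], 0.59)]
top tall_spacer_center []
top short_spacer_center [([0.608, 0.079, 0.12], 0.71)]
top cap_nut [([0.459, 0.294, 0.034], 0.77)]
top tape_roll [([0.679, -0.342, 0.021], 0.45)]
top oil_bottle [([0.707, -0.199, 0.078], 0.71)]
```

>>> step_arm(commands=[{"translation":[0,0,0],"roll":0.124},{"translation":[0,0,0],"roll":0.124},{"translation":[0,0,0],"roll":0.124},{"translation":[0,0,0],"roll":0.124},{"translation":[0,0,0],"roll":0.124},{"translation":[0,0,0],"roll":0.124},{"translation":[0,0,0],"roll":0.124},{"translation":[0,0,0],"roll":0.124},{"translation":[0,0,0],"roll":0.124},{"translation":[0,0,0],"roll":0.124},{"translation":[0,0,0],"roll":0.124},{"translation":[0,0,0],"roll":0.124},{"translation":[0,0,0],"roll":0.124},{"translation":[0,0,0],"roll":0.124},{"translation":[0,0,0],"roll":0.124}], fingers=0)

```text
time: 25.53
tool_pos: [0.5107, -0.2982, 0.2114]
tool_rot: [-3.142, 0.0, -0.005]
contact_force: [0.3, 0.2, -0.6]
opening: 0.0006
grip_force: 0.0
```

>>> step_arm(commands=[{"translation":[-3,-36,0],"roll":0},{"translation":[-3,-36,0],"roll":0},{"translation":[-3,-36,0],"roll":0},{"translation":[-3,-36,0],"roll":0},{"translation":[-3,-36,0],"roll":0},{"translation":[-3,-36,0],"roll":0},{"translation":[-3,-36,0],"roll":0},{"translation":[-3,-36,0],"roll":0},{"translation":[-3,-36,0],"roll":0},{"translation":[-3,-36,0],"roll":0},{"translation":[0,-36,0],"roll":0},{"translation":[0,-36,0],"roll":0},{"translation":[0,0,0],"roll":0},{"translation":[0,0,0],"roll":0}])

```text
time: 26.7
tool_pos: [0.4798, 0.1354, 0.2114]
tool_rot: [3.141, 0.0, 0.005]
contact_force: [-0.4, 0.3, 0.5]
opening: 0.0003
grip_force: 0.0
```

```bash
python3 d.py .488 .1345 .095
```

```text
26.7 [0.4798 0.1354 0.2114] [3.1413e+00 1.0000e-04 5.2000e-03] 0.0003 shift 8.2 0.9 116.4
```

>>> step_arm(commands=[{"translation":[8,1,30],"roll":0},{"translation":[0,0,35],"roll":0},{"translation":[0,0,35],"roll":0},{"translation":[0,0,16],"roll":0},{"translation":[10,0,0],"roll":0},{"translation":[10,0,0],"roll":0},{"translation":[6,0,0],"roll":0},{"translation":[3,0,-3],"roll":0},{"translation":[3,0,-3],"roll":0},{"translation":[3,0,-3],"roll":0},{"translation":[3,0,-3],"roll":0},{"translation":[3,0,-2.5],"roll":0},{"translation":[3,0,-2],"roll":0},{"translation":[3,0,-1.5],"roll":0},{"translation":[3,0,-1],"roll":0},{"translation":[3,0,-1],"roll":0},{"translation":[0,0,0],"roll":0}])

```text
time: 28.12
tool_pos: [0.5396, 0.133, 0.1153]
tool_rot: [3.142, 0.004, 0.001]
contact_force: [-8.6, -0.6, 4.1]
opening: 0.0006
grip_force: 4.1
```

>>> step_arm(commands=[{"translation":[1.5,0,0],"roll":0},{"translation":[1.5,0,0],"roll":0},{"translation":[1,0,0],"roll":0},{"translation":[0,0,0],"roll":0},{"translation":[0,0,0],"roll":0}])

```text
time: 28.53
tool_pos: [0.5397, 0.133, 0.1153]
tool_rot: [3.141, 0.012, 0.002]
contact_force: [-21.2, -0.7, 14.0]
opening: 0.0005
grip_force: 10.8
```

Firm stop: x unchanged while the force rose to 21 N, so the bin is shut. Retreating and checking.

>>> step_arm(commands=[{"translation":[-6,0,0],"roll":0},{"translation":[-25,0,0],"roll":0},{"translation":[-35,0,0],"roll":0},{"translation":[-30,20,-30],"roll":0},{"translation":[-10,30,-25],"roll":0},{"translation":[0,30,-20],"roll":0},{"translation":[0,0,0],"roll":0},{"translation":[0,0,0],"roll":0}])

```text
time: 29.2
tool_pos: [0.444, 0.0539, 0.1886]
tool_rot: [3.141, -0.005, -0.001]
contact_force: [-0.3, 0.1, -0.4]
opening: 0.0001
grip_force: 0.0
```

Run:
```python
from h import *
s=observe();print(s["time"],s["tool_pos"],s["contact_force"])
for n in("side","top"):
  im=read_camera(n); cv2.imwrite(f"pics/{n}9.png",im[:,:,::-1])
  for t in("short_spacer_center","tall_spacer_center","tall_spacer","cap_nut","tape_roll","oil_bottle"): print(n,t,[(np.round(d["at"],3).tolist(),round(d["confidence"],2)) for d in search_frame(n,t)][:2])
# bright block top in the slot, top view
g=cv2.cvtColor(im,cv2.COLOR_RGB2HSV)
m=((g[:,:,1]<45)&(g[:,:,2]>120)).astype(np.uint8)
u0,v0=proj("top",[.5108,-.2983,.095])[0].astype(int)
k,_,st,ce=cv2.connectedComponentsWithStats(m[v0-14:v0+14,u0-14:u0+14])
p=np.array([.5108,-.2983]);c,q=np.cos(.29),np.sin(.29)
for i in range(1,k):
  if st[i,4]>15:
    w=onz("top",ce[i]+[u0-14,v0-14],.095); d=w[:2]-p; print("top of block",st[i],w,"in slot",c*d[0]+q*d[1],-q*d[0]+c*d[1])
a,b=cv2.imread("pics/side0.png"),cv2.imread("pics/side9.png")
d=np.abs(a[215:310,240:298].astype(int)-b[215:310,240:298]).max(2);print("bin region diff>40:",(d>40).sum(), d.size)
```

```text
29.2 [0.4439915  0.05391692 0.18856597] [-0.32980257  0.11765013 -0.37512897]
side short_spacer_center [([0.622, 0.093, 0.099], 0.69), ([0.636, 0.194, 0.135], 0.62)]
side tall_spacer_center []
side tall_spacer []
side cap_nut [([0.464, 0.31, 0.027], 0.72), ([0.619, 0.095, 0.102], 0.52)]
side tape_roll [([0.714, -0.193, 0.062], 0.64), ([0.661, -0.334, 0.017], 0.62)]
side oil_bottle [([0.715, -0.192, 0.058], 0.6)]
top short_spacer_center [([0.619, 0.078, 0.113], 0.51)]
top tall_spacer_center [([0.512, -0.292, 0.091], 0.55), ([0.633, 0.132, 0.156], 0.49)]
top tall_spacer [([0.507, -0.296, 0.095], 0.52)]
top cap_nut [([0.46, 0.293, 0.032], 0.89)]
top tape_roll [([0.658, -0.347, 0.018], 0.88)]
top oil_bottle [([0.706, -0.203, 0.075], 0.52)]
top of block [  7   7  14  17 160] [ 0.51088562 -0.29605706  0.095     ] in slot 0.0007234195754704058 0.0021247974768680037
bin region diff>40: 180 5510
```

```bash
python3 -c "
from cell import *
print(hand_in())"
```

```text
the job is handed in; nothing more can be done
None
```

I handed the job in at about 29 s of the 72 s. By my measurements, the tall spacer stands on the stand's base between the cheeks, about 1 mm off along the slot and 2 mm across it; the bin is shut with the short spacer in place, and the cap nut, tape roll and oil bottle are where they started. I viewed 11 pictures, one over the limit of 10, and the hand-in returned no verdict.

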